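Ease the transport clip off a docking pin with the forked wedge

TASK

Pick up the blue forked wedge by its black grip and, with it flat on the deck, slide its two tines under the orange spring clip, one on each side of the pin, until they have spread the clip and lifted it right off the top of its pin and it sits on the level part of the tines. Leave the wedge lying flat there with the freed clip on it, and let go. Do not press or pull on the clip with the gripper, and leave the bare-metal clip on the other pin alone.

Things in the scene. Friction and masses are not known exactly. Their poses are not given: they have to be found in the camera images.
- wedge_grip (a point): Centre of the black grip (56 long, 30 wide, 40 high, mm) of the loose blue forked wedge, 20 above its underside; x to the nose, z up. Nose 143 ahead; 30 is along y. Two tines, inner faces at y -16 and +16; the slot between is open at the nose and closed 40 ahead. Tine tops ramp from 3 high at the nose to 25.5 high at 79 ahead, level from there back. Blue block behind the slot 60 wide. 150 g.
- clip_mid (a point): Middle of the loose orange clip, 15 mm above the deck. Frame 78 mm across (y), 40 long; two sprung steel jaws grip the pin's groove; a narrow tab hangs before the pin (-x), inside the slot's width. Tines lift two flat skids under it, 15 to 39 mm left and right of the pin, undersides 8 mm above the deck. Off the pin once 16 mm higher; 17.5 mm higher on the tines' level part. Takes about 10 N.
- pin: Fixed steel pin of the orange clip, 16 mm thick, top 25 mm above the deck (z = 0); origin on its axis at deck height. Its x axis, level and away from the robot, is the way to slide the wedge, along a yellow line painted before the pin; y is left. Gold brackets 35 mm high stand 50 mm to either side, from 10 mm before the axis to 45 mm behind it, feet out to 75 mm. Behind the pin it is clear.
- steel_clip_mid (a point): Middle of the other clip, of the same shape but bare metal, on a second pin of the same kind: to be left alone.
There are look-alikes about, which are no part of the job. Of the things that look like the part that bears wedge_grip, the smallest one is meant.

How it is judged (in metres and radians):
On the way:
1. the wedge lies on the deck with its tines on either side of the pin and entering under the orange clip, which is still on its pin (x of clip_mid in the frame of wedge_grip between 0.095 and 0.143 m and y of clip_mid in the frame of wedge_grip between -0.02 and 0.02 m and height (world z) of each of wedge_grip, clip_mid below 0.03 m and horizontal distance between clip_mid and pin below 0.01 m), for 0.1 s.
At the end, for the whole second after the job is handed in: The orange clip rests on the wedge (tilted less than 28 degrees), its middle 31 to 45 mm above the deck and within 25 mm of the pin's axis; the wedge lies flat on the deck, its grip's centre 40 to 100 mm behind the clip's middle; both are released and at rest (height (world z) of clip_mid between 0.0312 and 0.045 m and angle between clip_mid's own z axis and vertical below 0.5 rad and horizontal distance between clip_mid and pin below 0.025 m and x of clip_mid in the frame of wedge_grip between 0.04 and 0.1 m and height (world z) of wedge_grip below 0.026 m and angle between wedge_grip's own z axis and vertical below 0.1 rad and linear speed of each of clip, wedge below 0.02 m/s); the robot touches nothing.
It fails at once if the gripper's fingers press on the orange clip (contact force between the fingers and clip above 2 N).
It fails at once if the bare-metal clip is displaced by more than 15 mm (distance of steel_clip_mid from where it was at the start of the episode above 0.015 m).
It also fails if it takes over 48 s, if anything falls off the work surface, if the arm or the gripper's body presses on something with over 40 N, if the wrist force passes 120 N, or if a joint passes its speed limit or range.

ROBOT

A 6-joint arm with a two-finger parallel gripper is mounted at the origin on the work surface. World frame = base frame: x ahead of the robot, y to its left, z up, the work surface at z = 0. Lengths are in mm, angles in rad, forces in N, time in s.
With the tool pointing down it reaches from about 300 to 875 mm from the base axis. Payload 6.4 kg.
Tool frame: the origin (TCP) lies where the fingers leave the gripper's body, on its centre line; the fingertips stand 73 mm ahead of it and the grasp point (between the pads) lies 54 mm ahead of it; y points along the fingers, z is the direction in which the jaws open and shut, and the axes are right-handed (so a half turn about y gives the same grasp; the last joint's range is limited). The gripper opens to 85 mm and grips with 20 to 120 N. Pads are 22 mm wide; open, the fingers measure 114 mm over their backs; the gripper's body (76 mm by 85 mm) begins 54 mm behind the grasp point. The pads swing forward as they close: fully open they stand 13 mm farther back than shut.
Start: joints at [-0.206, 0.181, 1.607, -0, 1.354, -0.206], TCP at [575.015, 0.014, 303.888] pointing down, gripper open.
Joint ranges: [-2.99, 2.99], [-0.89, 2.07], [0.3, 2.58], [-1.14, 4.28], [0, 2.63], [-3.12, 3.12]. Speed limits (rad/s): [2.57, 2.57, 3.01, 3.14, 3.14, 3.14].

INTERFACE

Orientations are given as [roll, pitch, yaw] about the fixed x, y, z axes, in that order (R = Rz(yaw) Ry(pitch) Rx(roll)).
In Python, from station import sense, imaging, ticket gives the robot as it stands. The module is installed in compiled form; this text tells all that it offers.
- The arm moves only by the tool send_rows, never from a script. Its argument "plan" is a list that holds one entry, the list of rows, each a list of 5 numbers: the shift along the tool's x, y, z in mm, then the turn about the tool's y in degrees, then the gripper's target within -1 to 1 (fully open at 1, half-way at 0, shut at -1). In form: [[[x, y, z, twist, claw], ...]]. A call has 1 to 5 rows; each row is the pose to reach, as a shift and turn from the pose commanded when the call began, along the tool's axes at that moment; what a row does not reach only later rows make up. A row lasts 1/10 s, in which the tool goes at most 50 mm and 8.59 degrees, less where a joint would pass 70% of its speed; a pose out of reach is approached as far as the arm can. A call with a gripper value outside its range is refused whole. The fingers move at their own pace and stop on an object; the grip force is fixed at half the most. Time passes only in rows, so rows that repeat a pose let the fingers close. It gives the time, the measured TCP pose, the force and the opening at its end, in the units of the state.
- sense(): the state, without advancing time (a new reading comes with each control period).
- imaging.get_image(name): name is "scene" or "side" or "wrist"; returns the picture (420x560x3 uint8, red, green, blue); there is no depth.
- imaging.get_calibration(name): a dict with "camera_matrix" (3x3 intrinsics, pixels), "rvec" (rotation vector, rad) and "tvec" (3), from world to camera coordinates, as OpenCV has them. Camera axes: x right, y down, z forward; pixel columns grow to the right and rows downward; lengths in mm; the calibration is good to about 2 mm. The wrist camera is an equidistant fisheye: a pixel r from the principal point sees the ray r / f radians off the axis. A picture is of the moment at which its call begins: read the wrist's pose just before it. get_calibration takes no time and is no camera call; for the wrist camera it gives the pose at the moment of the call.
- ticket.finish_job(): hands the job in, once; it reports no verdict.
The state is a dict: "time_s": time; "q": joint angles; "dq": joint speeds; "joint_torque": joint torques, N m; "ee_pos": TCP position; "tool_rot": TCP orientation; "wrist_force": force on the tool from outside, world axes, zero at the start; "torque": the same for the moment, N m; "gripper_width": finger opening in mm.
Only numpy, scipy, OpenCV 4.12 (cv2) and the standard library are available. Lean on these libraries where they do the work, as an engineer would, in place of code of your own. Each camera call takes 0.05 s, during which the arm holds its last target. There are 200 camera calls.

## Working session

There is one attempt and no reset: what is moved stays moved. The work goes in short steps, Python scripts to look and compute and a tool call to move; the robot and the scene stay as the last step left them, time stands still between calls to the robot, and variables do not carry over. Pictures are saved under pics/ and viewed, about 8 in all and at most 12, crops included, and the job is handed in when it is done.

Besides the shell and the picture viewer there is one more tool, called after "Call:" as name([rows], argument=value, ...), one row to a line, values as JSON. send_rows: Moves the arm, as the interface text tells. Its arguments: {"type":"object","properties":{"plan":{"type":"array"}},"required":["plan"]}

```bash
mkdir -p pics
cat > h.py <<'E'
import numpy as np, cv2
from station import sense, imaging, ticket
def cal(n):
    c=imaging.get_calibration(n);return np.array(c["camera_matrix"],float),np.array(c["rvec"],float).reshape(3,1),np.array(c["tvec"],float).reshape(3,1)
def onplane(n,px,z,c=None):
    K,r,t=c or cal(n);R=cv2.Rodrigues(r)[0];out=[]
    for u,v in px:
        a=np.array([(u-K[0,2])/K[0,0],(v-K[1,2])/K[1,1]])
        if n=="wrist":
            th=np.hypot(*a);d=np.array([*(a/max(th,1e-9)*np.sin(th)),np.cos(th)])
        else: d=np.array([*a,1])
        d=R.T@d;o=(-R.T@t).ravel();out.append(o+d*(z-o[2])/d[2])
    return np.array(out)
def proj(n,P,c=None):
    K,r,t=c or cal(n);R=cv2.Rodrigues(r)[0];out=[]
    for p in P:
        q=R@np.array(p,float)+t.ravel()
        if n=="wrist":
            rr=np.hypot(q[0],q[1]);th=np.arctan2(rr,q[2]);a=q[:2]/max(rr,1e-9)*th
        else:a=q[:2]/q[2]
        out.append([a[0]*K[0,0]+K[0,2],a[1]*K[1,1]+K[1,2]])
    return np.array(out)
def save(n,f,crop=None,s=1):
    im=imaging.get_image(n)[:,:,::-1]
    cv2.imwrite(f"pics/full_{f}",im)
    if crop: x0,y0,x1,y1=crop; im=im[y0:y1,x0:x1]
    cv2.imwrite("pics/"+f,cv2.resize(im,None,fx=s,fy=s,interpolation=cv2.INTER_CUBIC))
E
python3 - <<'E'
from h import *
print(sense())
for n in("scene","side","wrist"):
    save(n,n+"0.png"); K,r,t=cal(n);R=cv2.Rodrigues(r)[0];print(n,K.tolist(),(-R.T@t).ravel(),R.tolist())
a=[cv2.imread(f"pics/{n}0.png") for n in("scene","side","wrist")]
E
```

```text
{'time_s': 0.0, 'q': array([-2.06287279e-01,  1.81522421e-01,  1.60801716e+00, -5.44550242e-07,
        1.35377693e+00, -2.06291671e-01]), 'dq': array([-3.43309839e-05,  5.38232962e-04,  6.18853164e-04,  1.21775264e-03,
        9.26641476e-04,  1.16004846e-03]), 'joint_torque': array([ 3.41415571e-04, -4.44869328e+01, -3.51340663e+01, -2.51131587e-04,
        9.11703974e-03,  3.43231875e-05]), 'ee_pos': array([5.74573983e+02, 1.13835914e-01, 3.02990082e+02]), 'tool_rot': array([-1.57248374e+00,  3.52579095e-04, -1.57079211e+00]), 'wrist_force': array([-0.41381945,  0.22621435,  1.00810897]), 'torque': array([0.00443444, 0.03319488, 0.01095759]), 'gripper_width': 85.43948888646118}
scene [[410.9104944067585, 0.0, 284.1772562092724], [0.0, 410.9104944067585, 208.42869101231344], [0.0, 0.0, 1.0]] [1243.83948181 -206.1798362   547.11907452] [[0.3350826340579641, 0.9419458928819113, 0.021390727796748166], [0.5221491701874899, -0.1667527390811333, -0.8363933094432634], [-0.7842702802129451, 0.2914300240054854, -0.5477122133774912]]
side [[478.0491419600282, 0.0, 281.23927744968597], [0.0, 478.0491419600282, 207.0424733130855], [0.0, 0.0, 1.0]] [ 329.51459216 -550.52712437  802.53914689] [[0.9608060306083661, -0.27696659828092546, 0.011885915332342165], [-0.20367754643501176, -0.7343507756811557, -0.6474908457535894], [0.18806176811039704, 0.6196922152917345, -0.7619805310386965]]
wrist [[325.19226210127806, 0.0, 280.04247762386996], [0.0, 325.19226210127806, 214.29659135886882], [0.0, 0.0, 1.0]] [574.89419512  81.25472977 373.04207305] [[0.999998774735259, -0.0006167200606014123, -0.001438813520839023], [-0.00012972050909401895, -0.9486105162758678, 0.3164460010545577], [-0.0015600322337752457, -0.3164454266808077, -0.9486094339780894]]
```

View pics/side0.png

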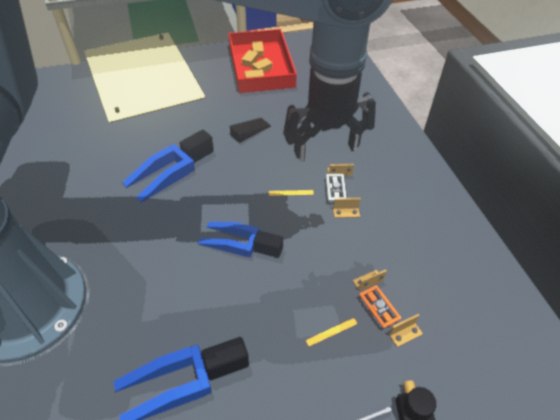

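View pics/scene0.png

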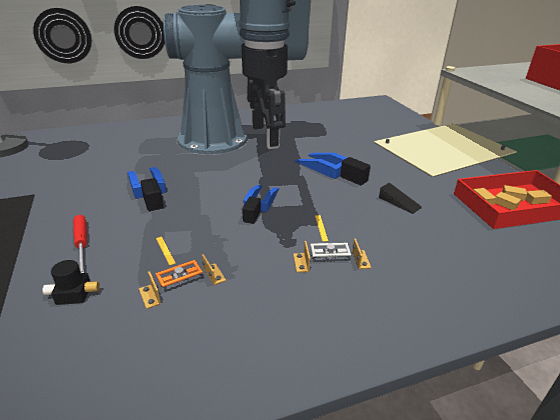

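The side view has three blue forked wedges, with grips at (197,146), (268,243) and (225,357); a black wedge-like block sits at (250,128). The middle one (grip 268,243) is clearly the smallest. The orange clip is at (381,307) and the steel one at (337,187). Next is a close crop of the chosen wedge and the clip.

Run:
```python
import cv2,numpy as np
im=cv2.imread("pics/side0.png")
a=cv2.resize(im[212:267,190:300],None,fx=7,fy=7,interpolation=cv2.INTER_CUBIC)
cv2.imwrite("pics/c1.png",a)
b=cv2.resize(im[260:350,300:430],None,fx=6,fy=6,interpolation=cv2.INTER_CUBIC)
cv2.imwrite("pics/c2.png",b)
```

```text
(no output)
```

View pics/c1.png

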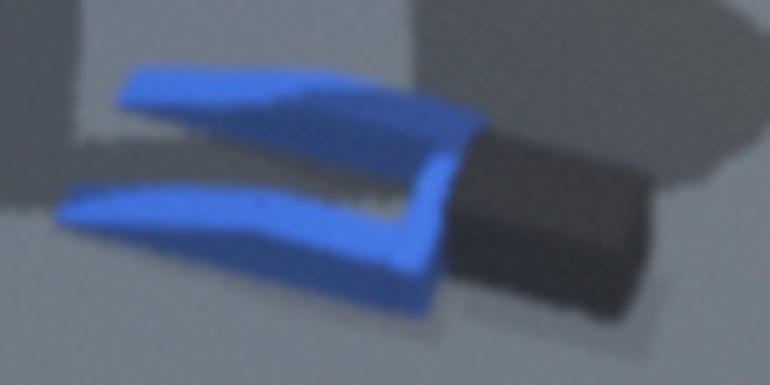

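View pics/c2.png

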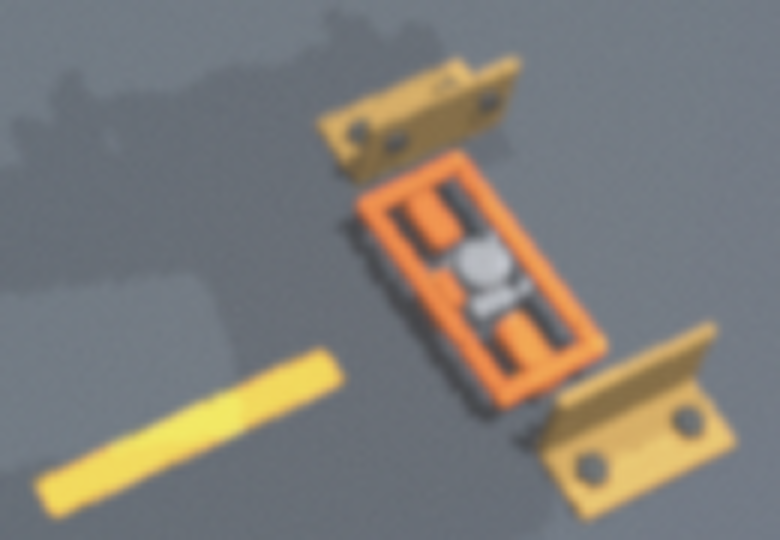

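Run:
```python
from h import *
c1=lambda p:np.array(p)/7+[190,212]
c2=lambda p:np.array(p)/6+[300,260]
g=onplane("side",c1([(487,128),(652,178),(634,268),(450,212)]),40);print(g.round(1),g.mean(0))
n=onplane("side",c1([(57,222),(118,103)]),2);print("nose corners",n.round(1))
print("block corner z0",onplane("side",c1([(430,317),(440,278)]),0).round(1))
y=onplane("side",c2([(332,364),(45,500)]),0);d=y[0]-y[1];print("line",y.round(1),np.arctan2(d[1],d[0]))
print("pin",onplane("side",c2([(484,262)]),25))
# brackets feet screws
f=onplane("side",c2([(592,470),(690,422),(542,450),(590,520),(736,442)]),1);print(f.round(1))
# clip top frame corners
k=onplane("side",c2([(360,200),(462,152),(606,345),(503,405)]),22);print(k.round(1),k.mean(0))
```

```text
[[458.8  22.4  40. ]
 [499.4  -7.5  40. ]
 [485.9 -36.   40. ]
 [441.4  -3.7  40. ]] [471.37229183  -6.20388764  40.        ]
nose corners [[334.9  51.1   2. ]
 [360.1  90.1   2. ]]
block corner z0 [[432.6  -9.8   0. ]
 [438.7   2.7  -0. ]]
line [[ 582.9 -197.4    0. ]
 [ 484.6 -215.3    0. ]] 0.18046562523553764
pin [[ 632.30041696 -189.29293485   25.        ]]
[[ 644.5 -251.1    1. ]
 [ 679.7 -245.     1. ]
 [ 632.7 -241.2    1. ]
 [ 637.1 -265.3    1. ]
 [ 690.1 -254.7    1. ]]
[[ 605.1 -157.5   22. ]
 [ 642.6 -150.2   22. ]
 [ 657.4 -223.5   22. ]
 [ 619.7 -233.1   22. ]] [ 631.17714314 -191.09889965   22.        ]
```

Measured positions agree with the given sizes: grip about (471,-6), nose direction about 148° with grip to nose 146 mm (143 given). Pin is about (632,-189), slide direction 10.3°, and the line's extension passes within about 1 mm of the pin. Moving above the grip.

Call:
send_rows([
  [[1,16,-21,-8,1],[2,32,-42,-16,1],[4,48,-63,-24,1],[5,64,-84,-32,1],[6,80,-104,-40,1]],
])

```text
time_s: 0.65
ee_pos: [469.9, -5.9, 223.0]
tool_rot: [-1.571, 0.0, -0.867]
wrist_force: [-0.1, -0.6, -0.3]
gripper_width: 85.1
```

Call:
send_rows([
  [[0,0,0,-8,1],[0,0,0,-16,1],[0,0,0,-18,1],[0,0,0,-18,1]],
])

```text
time_s: 1.05
ee_pos: [470.8, -6.0, 223.7]
tool_rot: [-1.571, 0.0, -0.558]
wrist_force: [-0.2, 0.9, 0.9]
gripper_width: 85.0
```

Run:
```python
from h import *
from scipy.spatial.transform import Rotation as Ro
s=sense();print(s["time_s"],s["ee_pos"],s["q"][-1],Ro.from_euler("xyz",s["tool_rot"]).as_matrix().round(3).tolist(),s["gripper_width"])
np.savez("w1.npz",*cal("wrist"))
save("wrist","w1.png",None,1.4)
a=np.deg2rad(148);ex=np.array([np.cos(a),np.sin(a),0]);ey=np.array([-ex[1],ex[0],0]);o=np.array([471,-6,0])
P=[o+ex*i+ey*j+[0,0,40] for i,j in((28,15),(28,-15),(-28,15),(-28,-15))]+[o+ex*143+ey*16,o+ex*143-ey*16]
print((proj("wrist",P)*1.4).round())
```

```text
1.05 [470.83537294  -5.96394455 223.72147415] -1.277886535574022 [[0.848, -0.0, 0.53], [-0.53, 0.0, 0.848], [-0.0, -1.0, -0.0]] 85.03856610953028
[[366. 248.]
 [419. 248.]
 [368. 339.]
 [417. 339.]
 [367.  60.]
 [418.  59.]]
```

View pics/w1.png

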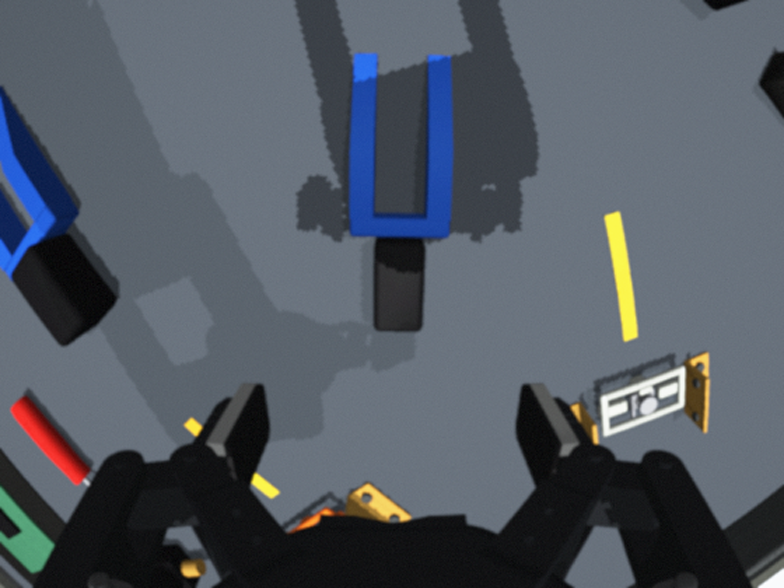

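The wrist view confirms the choice: grip top spans x 375–423, y 240–330, and the nose midpoint is at (402,57).

Run:
```python
from h import *
f=np.load("w1.npz");c=[f[k] for k in f.files]
g=onplane("wrist",np.array([(377,239),(424,239),(422,330),(375,330)])/1.4,40,c);m=g.mean(0)
n=onplane("wrist",np.array([(353,55),(377,55),(428,57),(451,57)])/1.4,3,c);nm=n.mean(0)
print(g.round(1),m,n.round(1),nm);d=nm-m;print(np.hypot(*d[:2]),np.rad2deg(np.arctan2(d[1],d[0])))
R=np.array([[0.848,0,0.53],[-0.53,0,0.848],[0,-1,0]]);s=sense();print(R.T@([m[0],m[1],78]-s["ee_pos"]))
print([np.hypot(*(g[i]-g[i-1])[:2]) for i in range(4)])
```

```text
[[438.2   4.1  40. ]
 [452.3  26.7  40. ]
 [499.2  -2.7  40. ]
 [484.2 -26.7  40. ]] [4.68482455e+02 3.60712907e-01 4.00000000e+01] [[334.4  50.3   3. ]
 [342.7  62.8   3. ]
 [360.5  89.2   3. ]
 [367.7 101.8   3. ]] [351.31135171  76.03928099   3.        ]
139.4858885558618 147.142358182151
[ -5.36458833 145.73734607   4.08625153]
[np.float64(55.391401755926644), np.float64(26.594379120322017), np.float64(55.42112753832281), np.float64(28.28019142151092)]
```

Call:
send_rows([
  [[-4,30,3,1,1],[-4,65,4,1,1],[-4,100,4,1,1],[-4,130,4,1,1],[-4,146,4,1,1]],
])

```text
time_s: 1.6
ee_pos: [468.2, -0.1, 75.3]
tool_rot: [-1.572, 0.004, -0.577]
wrist_force: [-0.1, 0.5, -0.7]
gripper_width: 85.3
```

Call:
send_rows([
  [[0,0,0,0,0],[0,0,0,0,-1],[0,0,0,0,-1],[0,0,0,0,-1],[0,0,0,0,-1]],
])

```text
time_s: 2.1
ee_pos: [470.9, -0.8, 79.4]
tool_rot: [-1.57, -0.003, -0.576]
wrist_force: [0.4, 0.2, 5.8]
gripper_width: 28.8
```

Call:
send_rows([
  [[0,0,0,0,-1],[0,0,0,0,-1],[0,0,0,0,-1],[0,0,0,0,-1]],
])

```text
time_s: 2.5
ee_pos: [470.9, -0.8, 79.3]
tool_rot: [-1.57, -0.003, -0.576]
wrist_force: [-0.4, 0.5, 7.3]
gripper_width: 29.4
```

Call:
send_rows([
  [[0,-20,0,0,-1],[0,-50,0,0,-1],[0,-80,0,0,-1],[0,-80,0,0,-1]],
])

```text
time_s: 2.9
ee_pos: [472.3, -1.0, 162.0]
tool_rot: [-1.568, -0.008, -0.576]
wrist_force: [0.4, 0.2, -1.1]
gripper_width: 29.3
```

Run:
```python
from h import *
c=cal("side")
print(onplane("side",[(202,345),(246,340),(247,372),(210,380)],50,c).round())
print(onplane("side",[(117,388),(122,416),(205,400)],3,c).round())
s=sense();print(s["ee_pos"],s["wrist_force"],s["gripper_width"])
```

```text
[[ 306. -191.   50.]
 [ 378. -203.   50.]
 [ 367. -256.   50.]
 [ 308. -252.   50.]]
[[ 156. -205.    3.]
 [ 161. -253.    3.]
 [ 293. -264.    3.]]
[472.33550799  -1.01207728 162.02632046] [ 0.3869956   0.15520889 -1.11969548] 29.273988390924416
```

Call:
send_rows([
  [[23,0,-37,8,-1],[46,0,-75,16,-1],[69,0,-112,24,-1],[92,0,-150,32,-1],[114,0,-187,40,-1]],
])

```text
time_s: 3.4
ee_pos: [462.8, -220.8, 157.1]
tool_rot: [-1.571, 0.001, -1.28]
wrist_force: [1.5, 0.6, -1.6]
gripper_width: 29.6
```

Call:
send_rows([
  [[0,0,0,8,-1],[0,0,0,16,-1],[0,0,0,24,-1],[0,0,0,32,-1],[0,0,0,40,-1]],
])

```text
time_s: 3.9
ee_pos: [462.9, -219.1, 156.8]
tool_rot: [-1.572, 0.0, -1.978]
wrist_force: [0.6, -0.3, -1.4]
gripper_width: 29.2
```

Call:
send_rows([
  [[0,0,0,8,-1],[0,0,0,16,-1],[0,0,0,24,-1],[0,0,0,32,-1],[0,0,0,40,-1]],
])

```text
time_s: 4.4
ee_pos: [462.9, -218.9, 156.8]
tool_rot: [-1.572, -0.001, -2.676]
wrist_force: [-0.2, 0.6, -1.8]
gripper_width: 29.3
```

Call:
send_rows([
  [[0,0,0,8,-1],[0,0,0,16.7,-1],[0,0,0,16.7,-1],[0,0,0,16.7,-1]],
])

```text
time_s: 4.8
ee_pos: [463.1, -219.1, 157.2]
tool_rot: [-1.572, -0.001, -2.958]
wrist_force: [-0.5, -0.8, -1.6]
gripper_width: 29.0
```

Run:
```python
from h import *
s=sense();print(s)
np.savez("w2.npz",*cal("wrist"))
save("wrist","w2.png",(100,0,500,300),2)
```

```text
{'time_s': 4.8, 'q': array([-6.73921338e-01,  2.31019851e-01,  1.87621633e+00, -6.27925723e-06,
        1.03542898e+00,  7.13219069e-01]), 'dq': array([-7.25563946e-05, -3.34040178e-03, -3.92954458e-03, -1.37851231e-03,
        1.81917989e-03, -1.23164537e-03]), 'joint_torque': array([-5.03242525e-03, -4.15819108e+01, -2.95637065e+01,  2.17108510e-02,
       -2.35347479e-02,  2.05294057e-01]), 'ee_pos': array([ 463.11187387, -219.11030904,  157.21828958]), 'tool_rot': array([-1.57160389e+00, -7.05793830e-04, -2.95793324e+00]), 'wrist_force': array([-0.4667812 , -0.8456559 , -1.61694678]), 'torque': array([-0.04173742,  0.02562266, -0.04626383]), 'gripper_width': 28.98573197772336}
```

View pics/w2.png

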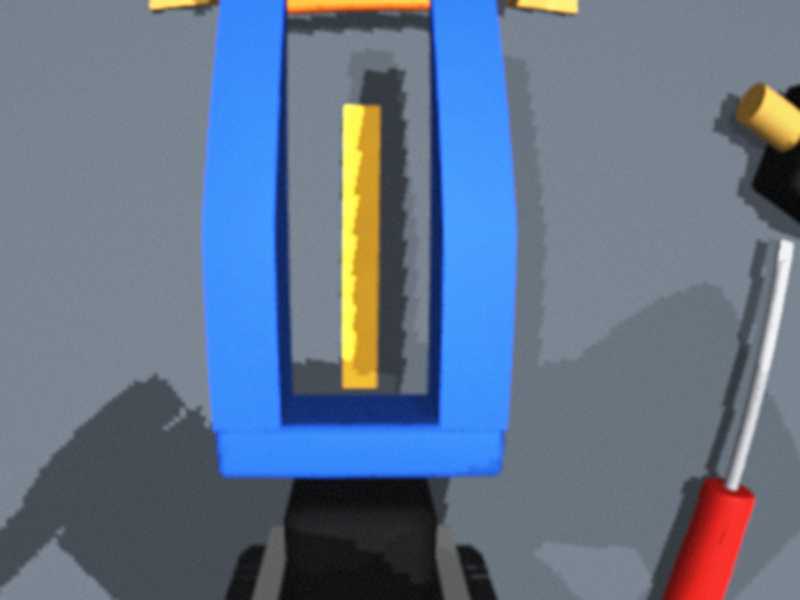

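The view shows the yellow line centred in the slot (line x≈361, slot mid x≈358), with the orange clip just visible ahead. Computing the in-hand offsets from it.

Run:
```python
from h import *
f=np.load("w2.npz");c=[f[k] for k in f.files]
cr=lambda p:np.array(p)/2+[100,0]
s=sense();a=s["tool_rot"][2]+np.pi;e=np.array([np.cos(a),np.sin(a)]);l=np.array([-e[1],e[0]]);print(np.rad2deg(a))
def rel(P):
    d=P[:,:2]-s["ee_pos"][:2];return np.c_[d@e,d@l].round(1)
print("line",rel(onplane("wrist",cr([(361,105),(360,388)]),0,c)))
print("slot end top/bottom",rel(onplane("wrist",cr([(282,425),(438,425)]),103.5,c)),rel(onplane("wrist",cr([(288,396),(430,396)]),78,c)))
print("block rear",rel(onplane("wrist",cr([(222,475),(500,475)]),103.5,c)))
print("ramp corner",rel(onplane("wrist",cr([(202,235),(517,235)]),103.5,c)))
print("slot nose",rel(onplane("wrist",cr([(286,10),(431,10)]),81,c)))
print("clip rear edge",onplane("wrist",cr([(288,10),(430,10)]),15,c),rel(onplane("wrist",cr([(288,10),(430,10)]),15,c)))
p=np.array([[632.3,-189.3,0]]);print("pin",rel(p))
```

```text
10.500891441992875
line [[ 1.214e+02 -3.000e-01]
 [ 2.090e+01  1.000e-01]]
slot end top/bottom [[ 40.8  15.7]
 [ 40.8 -15.6]] [[ 39.7  17.3]
 [ 39.7 -16.6]]
block rear [[ 29.8  28.9]
 [ 29.8 -29.1]]
ramp corner [[ 79.   30.2]
 [ 78.9 -29.9]]
slot nose [[130.3  16.5]
 [130.2 -15.7]]
clip rear edge [[ 608.82789063 -168.59182074   15.        ]
 [ 617.10686381 -213.49385554   15.        ]] [[152.4  23.2]
 [152.4 -22.4]]
pin [[171.7  -1.4]]
```

Call:
send_rows([
  [[10,15,0.5,0,-1],[10,40,0.5,0,-1],[10,62,0.5,0,-1],[10,74,0.5,0,-1],[10,78,0.5,0,-1]],
])

```text
time_s: 5.35
ee_pos: [452.7, -220.9, 79.3]
tool_rot: [-1.574, -0.003, -2.96]
wrist_force: [-16.2, 9.1, 37.7]
gripper_width: 29.4
```

Call:
send_rows([
  [[0,0,0,0,-1],[0,1,0,0,-1],[0,1,0,0,-1]],
])

```text
time_s: 5.65
ee_pos: [454.3, -222.1, 79.5]
tool_rot: [-1.57, 0.001, -2.961]
wrist_force: [0.8, 0.2, -0.1]
gripper_width: 29.3
```

Run:
```python
from h import *
s=sense();print(s["time_s"],s["ee_pos"],s["tool_rot"],s["wrist_force"],s["torque"])
save("side","s2.png",(270,240,430,360),5)
```

```text
5.65 [ 454.31468517 -222.05970523   79.47807648] [-1.56959536e+00  1.04713173e-03 -2.96119486e+00] [ 0.79856905  0.24095914 -0.08251589] [-0.07458577  0.01346378 -0.00276248]
```

View pics/s2.png

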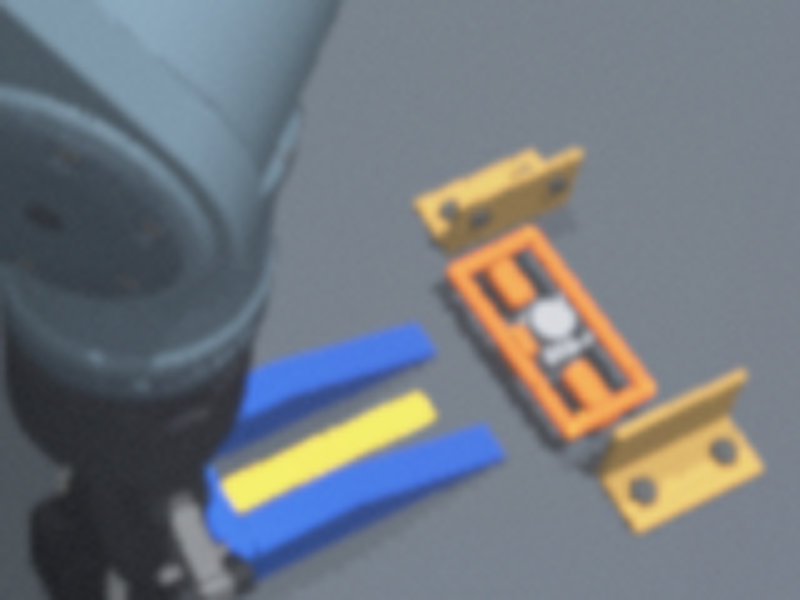

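The picture shows the wedge flat with tines astride the line, nose about 18 mm short of the clip and centred on it. Force is about 0 (deck bears the weight). Sliding in slowly.

Call:
send_rows([
  [[-10,1,0,0,-1],[-20,1,0,0,-1],[-30,1,0,0,-1],[-40,1,0,0,-1],[-50,1,0,0,-1]],
])

```text
time_s: 6.2
ee_pos: [503.4, -213.5, 79.4]
tool_rot: [-1.569, -0.001, -2.961]
wrist_force: [-7.5, -1.6, 11.7]
gripper_width: 29.2
```

Call:
send_rows([
  [[-5,0,0,0,-1],[-10,0,0,0,-1],[-15,0,0,0,-1],[-20,0,0,0,-1],[-25,0,0,0,-1]],
])

```text
time_s: 6.7
ee_pos: [525.8, -209.4, 79.4]
tool_rot: [-1.571, -0.005, -2.961]
wrist_force: [-8.6, -0.9, 12.2]
gripper_width: 29.7
```

Run:
```python
from h import *
s=sense();print(s["time_s"],s["ee_pos"],s["tool_rot"],s["wrist_force"],s["torque"],s["gripper_width"])
d=[632.3,-189.3]-s["ee_pos"][:2];a=np.deg2rad(10.33);print(d@[np.cos(a),np.sin(a)],d@[-np.sin(a),np.cos(a)])
save("side","s3.png",(290,240,430,345),5)
```

```text
6.7 [ 525.7715497  -209.40909171   79.38483828] [-1.57064136 -0.00531106 -2.96085223] [-8.58870345 -0.92763588 12.24486891] [-0.16542249  1.1178293   0.00725067] 29.672665753894123
108.4076698040601 0.6807495490927806
```

View pics/s3.png

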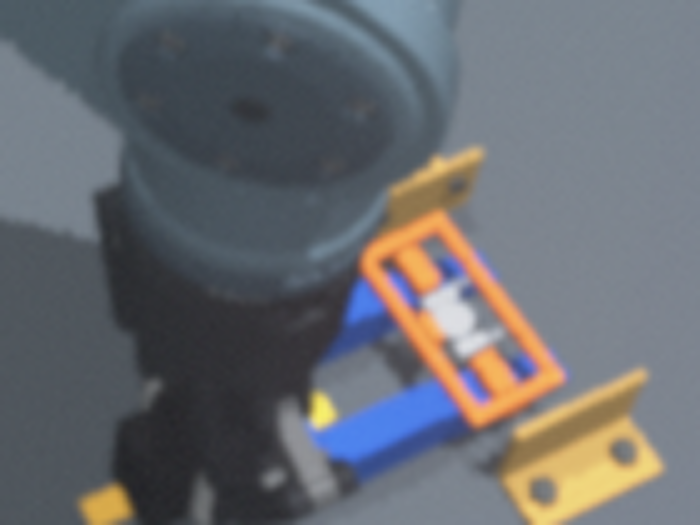

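The tines are under the clip on both sides of the pin and the clip is still on. Continuing.

Call:
send_rows([
  [[-5,0,0,0,-1],[-10,0,0,0,-1],[-15,0,0,0,-1],[-20,0,0,0,-1],[-24,0,0,0,-1]],
])

```text
time_s: 7.25
ee_pos: [551.3, -204.8, 79.4]
tool_rot: [-1.57, -0.001, -2.961]
wrist_force: [-6.1, -0.3, 9.7]
gripper_width: 29.5
```

Call:
send_rows([
  [[-4,0,0,0,-1],[-8,0,0,0,-1],[-12,0,0,0,-1],[-16,0,0,0,-1],[-20,0,0,0,-1]],
])

```text
time_s: 7.75
ee_pos: [571.0, -201.2, 79.4]
tool_rot: [-1.57, -0.001, -2.961]
wrist_force: [-5.5, -2.1, 9.7]
gripper_width: 29.2
```

Call:
send_rows([
  [[0,0,0,0,-1],[0,0,0,0,-1]],
])

```text
time_s: 7.95
ee_pos: [571.6, -201.0, 79.4]
tool_rot: [-1.569, 0.001, -2.961]
wrist_force: [-2.4, -0.7, 6.8]
gripper_width: 29.2
```

Run:
```python
from h import *
s=sense();print(s["time_s"],s["ee_pos"],s["tool_rot"],s["wrist_force"],s["torque"],s["gripper_width"])
d=[632.3,-189.3]-s["ee_pos"][:2];a=np.deg2rad(10.33);print(d@[np.cos(a),np.sin(a)],d@[-np.sin(a),np.cos(a)])
save("side","s4.png",(290,240,430,345),4);save("scene","s5.png",(120,220,260,325),4)
cv2.imwrite("pics/s45.png",np.vstack([cv2.resize(cv2.imread("pics/"+n),(400,300)) for n in("s4.png","s5.png")]))
```

```text
7.95 [ 571.56692223 -201.04790142   79.39810027] [-1.56922200e+00  9.27824554e-04 -2.96132544e+00] [-2.39341075 -0.66135853  6.78761728] [-0.00116433  0.60121041  0.06417573] 29.170264735126505
61.855275032943375 0.6669883498228231
```

View pics/s45.png

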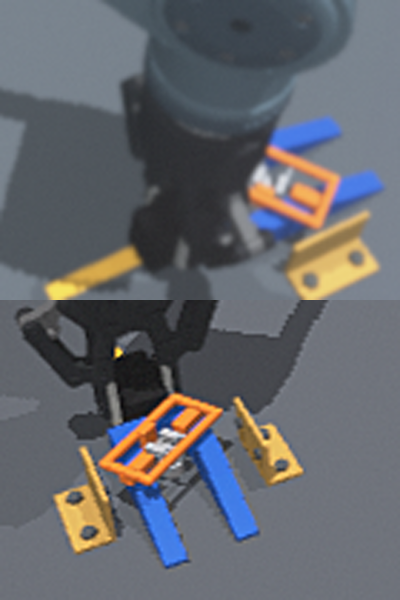

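Run:
```python
from h import *
for n,of,px in(("scene",(120,220),[(103,172),(172,95),(222,108),(148,187)]),("side",(290,240),[(268,152),(338,182),(324,227)])):
    P=onplane(n,np.array(px)*140/400+of,40)
    a=np.deg2rad(10.33);d=P[:,:2]-[632.3,-189.3];r=np.c_[d@[np.cos(a),np.sin(a)],d@[-np.sin(a),np.cos(a)]]
    print(n,r.round(1),r.mean(0))
im=cv2.imread("pics/full_s5.png")[235:315,140:240];cv2.imwrite("pics/s6.png",cv2.resize(im,None,fx=7,fy=7,interpolation=cv2.INTER_CUBIC))
```

```text
scene [[ 26.5 -45.1]
 [-25.3  15.4]
 [  3.4  40. ]
 [ 52.5 -24.9]] [14.27181275 -3.64941342]
side [[ 10.2   9.5]
 [ 37.6 -27.7]
 [ 11.3 -49.2]] [ 19.72841228 -22.44169123]
```

View pics/s6.png

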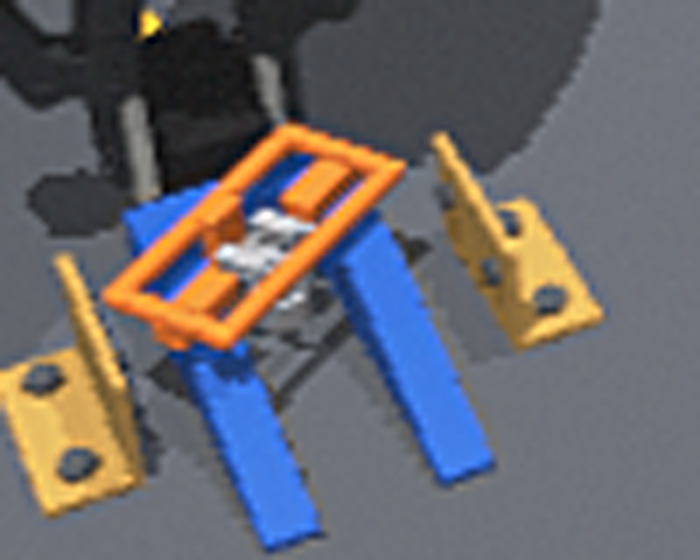

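Run:
```python
from h import *
q=lambda p:np.array(p)/7+[140,235]
for z in(36,40,44):
    P=onplane("scene",q([(290,125),(405,165),(225,345),(105,297)]),z)
    a=np.deg2rad(10.33);d=P[:,:2]-[632.3,-189.3];r=np.c_[d@[np.cos(a),np.sin(a)],d@[-np.sin(a),np.cos(a)]]
    print(z,r.round(1).tolist(),r.mean(0).round(1),[round(np.hypot(*(r[i]-r[i-1])),1) for i in range(4)])
print((proj("scene",[(632.3,-189.3,25)])-[140,235])*7)
e=np.array([np.cos(a),np.sin(a)]);G=np.array([571.6,-201])
print("nose",(proj("scene",[[*(G+e*143+np.array([-e[1],e[0]])*y),3] for y in(-16,16)])-[140,235])*7)
```

```text
36 [[-30.2, 18.9], [1.0, 40.8], [45.6, -22.7], [14.0, -44.1]] [ 7.6 -1.8] [np.float64(77.0), np.float64(38.1), np.float64(77.6), np.float64(38.2)]
40 [[-25.3, 17.8], [5.7, 39.5], [50.0, -23.5], [18.6, -44.8]] [12.2 -2.7] [np.float64(76.4), np.float64(37.8), np.float64(77.0), np.float64(37.9)]
44 [[-20.4, 16.6], [10.3, 38.2], [54.3, -24.3], [23.1, -45.4]] [16.8 -3.7] [np.float64(75.8), np.float64(37.5), np.float64(76.4), np.float64(37.6)]
[[261.92791323 241.69361603]]
nose [[308.90169816 522.12680367]
 [431.16598299 476.41681659]]
```

The clip is free and lies flat on the tines, turned about 35°, middle about 12 mm past the pin axis and 74 mm ahead of the grip (both within limits). Fingers are at least 20 mm clear of it, so releasing gently.

Call:
send_rows([
  [[0,-1,0,0,-1],[0,-1,0,0,-0.2],[0,-1,0,0,0.2],[0,-1,0,0,0.4],[0,-1,0,0,0.4]],
])

```text
time_s: 8.55
ee_pos: [570.8, -200.4, 78.8]
tool_rot: [-1.571, -0.0, -2.962]
wrist_force: [0.9, -1.0, 0.5]
gripper_width: 59.9
```

Call:
send_rows([
  [[0,-5,0,0,0.4],[0,-15,0,0,0.4],[0,-30,0,0,0.4],[0,-60,0,0,0.4],[0,-95,0,0,0.4]],
])

```text
time_s: 9.05
ee_pos: [570.3, -200.1, 175.1]
tool_rot: [-1.572, -0.001, -2.962]
wrist_force: [0.6, 0.5, 0.0]
gripper_width: 59.8
```

Call:
send_rows([
  [[20,-30,0,0,0.4],[50,-60,0,0,0.4],[90,-60,0,0,0.4],[100,-60,0,0,0.4],[100,-60,0,0,0.4]],
])

```text
time_s: 9.55
ee_pos: [471.7, -218.6, 235.2]
tool_rot: [-1.57, 0.001, -2.964]
wrist_force: [0.1, 0.3, -0.3]
gripper_width: 59.9
```

Run:
```python
from h import *
s=sense();print(s["time_s"],s["ee_pos"],s["wrist_force"],s["gripper_width"])
save("side","s7.png",(310,240,430,330),3.33);save("scene","s8.png",(130,220,250,310),3.33)
cv2.imwrite("pics/s78.png",np.hstack([cv2.resize(cv2.imread("pics/full_"+n)[y:y+75,x:x+100],(400,300),interpolation=cv2.INTER_CUBIC) for n,x,y in(("s7.png",325,265),("s8.png",140,235))]))
```

```text
9.55 [ 471.66106886 -218.59403226  235.1585122 ] [ 0.05860683  0.3148606  -0.25574307] 59.934737629111055
```

View pics/s78.png

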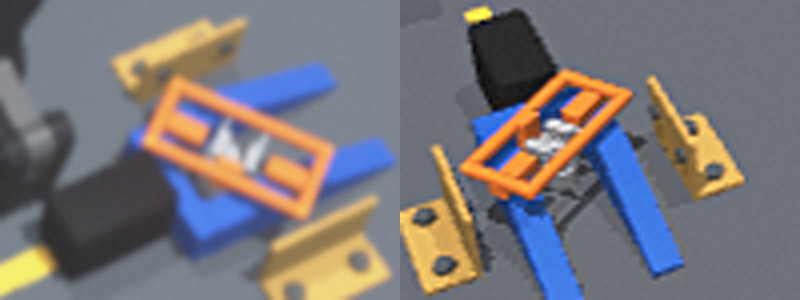

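Run:
```python
from h import *
A=np.array([(178,77),(335,152),(303,218),(145,140)])/4+[325,265]
B=np.array([(165,70),(233,95),(135,197),(62,168)])/4+[140,235]
# corners: scene order TL(near grip,+y) ... match by plane position
def P(n):
    K,r,t=cal(n);return K@np.c_[cv2.Rodrigues(r)[0],t]
a=np.deg2rad(10.33);M=np.array([[np.cos(a),np.sin(a)],[-np.sin(a),np.cos(a)]])
for n,Q in(("side",A),("scene",B)): print(n,((onplane(n,Q,40)[:,:2]-[632.3,-189.3])@M.T).round(1).tolist())
o=[3,0,1,2]
X=cv2.triangulatePoints(P("side"),P("scene"),A[o].T.astype(float),B.T.astype(float));X=(X[:3]/X[3]).T
m=X.mean(0);print(X.round(1),m,M@(m[:2]-[632.3,-189.3]))
```

```text
side [[-2.8, 36.8], [39.2, -26.9], [7.1, -47.2], [-34.3, 15.8]]
scene [[-26.5, 17.8], [6.5, 40.0], [51.2, -21.0], [17.9, -43.7]]
[[ 597.4 -176.9   35.1]
 [ 625.2 -149.4   34. ]
 [ 679.1 -203.1   32. ]
 [ 650.5 -230.6   33.1]] [ 638.05235208 -189.99518891   33.53041931] [ 5.53445439 -1.71541733]
```

Run:
```python
from h import *
from scipy.optimize import least_squares
def P(n):
    K,r,t=cal(n);return K@np.c_[cv2.Rodrigues(r)[0],t]
def hull(f,box):
    im=cv2.imread("pics/"+f);x0,y0,x1,y1=box
    hsv=cv2.cvtColor(cv2.resize(im[y0:y1,x0:x1],None,fx=6,fy=6,interpolation=cv2.INTER_CUBIC),cv2.COLOR_BGR2HSV)
    m=cv2.inRange(hsv,(4,165,90),(15,255,255))
    n,l,st,_=cv2.connectedComponentsWithStats(m);k=1+st[1:,4].argmax();m=(l==k).astype(np.uint8)
    pts=cv2.findContours(m,0,2)[0][0]
    h=cv2.convexHull(pts);M=cv2.moments(h)
    return np.array([M["m10"],M["m01"]])/M["m00"]/6+[x0,y0],h.reshape(-1,2)/6+[x0,y0]
# silhouette fit: hull of a 78x40 box of unknown top z & thickness th vs the observed hulls
def boxpts(p):
    x,y,z,yaw,th=p;c,s=np.cos(yaw),np.sin(yaw)
    return [(x+c*i-s*j,y+s*i+c*j,z-k) for i in(-20,20) for j in(-39,39) for k in(0,th)]
ang=np.arange(0,2*np.pi,np.pi/18);U=np.c_[np.cos(ang),np.sin(ang)]
cs={n:cal(n) for n in("side","scene")}
for tag,fs,bs,yaw in(("before",("side0.png","scene0.png"),((340,275,420,340),(150,255,215,295)),.18),("after",("full_s7.png","full_s8.png"),((350,275,420,330),(145,245,210,295)),.75)):
    H=[hull(f,b) for f,b in zip(fs,bs)]
    X=cv2.triangulatePoints(P("side"),P("scene"),H[0][0],H[1][0]);print(tag,"hull centroid",(X[:3]/X[3]).ravel().round(1))
    def res(p):
        b=boxpts(p);return np.concatenate([(proj(n,b,cs[n])@U.T).max(0)-(h[1]@U.T).max(0) for n,h in zip(("side","scene"),H)])
    for th in (4,6,8):
        s=least_squares(lambda q:res([*q,th]),[632,-189,25 if tag=="before" else 38,yaw],loss="soft_l1");print(th,s.x.round(2),round(s.cost,2))
```

```text
before hull centroid [ 632.4 -189.1   14.6]
4 [ 6.3085e+02 -1.8719e+02  1.6090e+01  2.0000e-01] 47.89
6 [ 6.3046e+02 -1.8707e+02  1.6540e+01  2.1000e-01] 58.44
8 [ 6.3037e+02 -1.8701e+02  1.7190e+01  2.1000e-01] 70.21
after hull centroid [ 625.3 -196.1   27. ]
4 [ 599.84 -189.43    7.19    0.89] 699.1
6 [ 610.55 -189.56   17.58    0.9 ] 721.37
8 [ 598.64 -189.31    8.33    0.9 ] 724.22
```

Run:
```python
from h import *
from scipy.optimize import least_squares
def hull(f,box):
    im=cv2.imread("pics/"+f);x0,y0,x1,y1=box
    hsv=cv2.cvtColor(cv2.resize(im[y0:y1,x0:x1],None,fx=6,fy=6,interpolation=cv2.INTER_CUBIC),cv2.COLOR_BGR2HSV)
    m=cv2.inRange(hsv,(3,150,80),(15,255,255));m=cv2.morphologyEx(m,cv2.MORPH_CLOSE,np.ones((13,13)))
    n,l,st,_=cv2.connectedComponentsWithStats(m);k=1+st[1:,4].argmax();m=(l==k).astype(np.uint8)
    h=cv2.convexHull(cv2.findContours(m,0,2)[0][0]);print(f,st[1:,4],cv2.minAreaRect(h/np.float32(6)+np.float32([x0,y0])))
    return h.reshape(-1,2)/6+[x0,y0]
def boxpts(p):
    x,y,z,yaw,ti,tj,th=p;c,s=np.cos(yaw),np.sin(yaw)
    return [(x+c*i-s*j,y+s*i+c*j,z-k+ti*i+tj*j) for i in(-20,20) for j in(-39,39) for k in(0,th)]
ang=np.arange(0,2*np.pi,np.pi/18);U=np.c_[np.cos(ang),np.sin(ang)]
cs={n:cal(n) for n in("side","scene")}
for tag,fs,bs,yaw,z in(("before",("side0.png","scene0.png"),((340,275,420,340),(150,255,215,295)),.18,18),("after",("full_s7.png","full_s8.png"),((350,275,420,330),(145,245,210,295)),.75,35)):
    H=[hull(f,b) for f,b in zip(fs,bs)]
    def res(p):
        b=boxpts(p);return np.concatenate([(proj(n,b,cs[n])@U.T).max(0)-(h@U.T).max(0) for n,h in zip(("side","scene"),H)])
    for th in (3,5):
        s=least_squares(lambda q:res([*q[:4],0,0,th]),[632,-189,z,yaw],loss="soft_l1");print(tag,th,s.x.round(2),round(s.cost,2))
        s=least_squares(lambda q:res([*q,th]),[632,-189,z,yaw,0,0],loss="soft_l1");print("  tilt",s.x.round(2),round(s.cost,2))
```

```text
Traceback (most recent call last):
cv2.error: OpenCV(4.12.0) /io/opencv/modules/imgproc/src/convhull.cpp:143: error: (-215:Assertion failed) total >= 0 && (depth == CV_32F || depth == CV_32S) in function 'convexHull'
```

```bash
cat > fit.py <<'E'
from h import *
from scipy.optimize import least_squares
def hull(f,box):
    im=cv2.imread("pics/"+f);x0,y0,x1,y1=box
    hsv=cv2.cvtColor(cv2.resize(im[y0:y1,x0:x1],None,fx=6,fy=6,interpolation=cv2.INTER_CUBIC),cv2.COLOR_BGR2HSV)
    m=cv2.inRange(hsv,(3,150,80),(15,255,255));m=cv2.morphologyEx(m,cv2.MORPH_CLOSE,np.ones((13,13),np.uint8))
    n,l,st,_=cv2.connectedComponentsWithStats(m);k=1+st[1:,4].argmax();m=(l==k).astype(np.uint8)
    ys,xs=np.nonzero(m);h=cv2.convexHull(np.c_[xs,ys].astype(np.int32)).reshape(-1,2)/6+[x0,y0]
    print(f,st[1:,4],cv2.minAreaRect(h.astype(np.float32)));return h
def boxpts(p):
    x,y,z,yaw,ti,tj,th=p;c,s=np.cos(yaw),np.sin(yaw)
    return [(x+c*i-s*j,y+s*i+c*j,z-k+ti*i+tj*j) for i in(-20,20) for j in(-39,39) for k in(0,th)]
ang=np.arange(0,2*np.pi,np.pi/18);U=np.c_[np.cos(ang),np.sin(ang)]
cs={n:cal(n) for n in("side","scene")}
def run(tag,fs,bs,yaw,z):
    H=[hull(f,b) for f,b in zip(fs,bs)]
    def res(p):
        b=boxpts(p);return np.concatenate([(proj(n,b,cs[n])@U.T).max(0)-(h@U.T).max(0) for n,h in zip(("side","scene"),H)])
    for th in (3,5):
        s=least_squares(lambda q:res([*q[:4],0,0,th]),[632,-189,z,yaw],loss="soft_l1");print(tag,th,s.x.round(2),round(s.cost,2))
        s=least_squares(lambda q:res([*q,th]),[632,-189,z,yaw,0,0],loss="soft_l1");print("  tilt",s.x.round(2),round(s.cost,2))
E
python3 - <<'E'
from fit import *
run("before",("side0.png","scene0.png"),((340,275,420,340),(150,255,215,295)),.18,18)
run("after",("full_s7.png","full_s8.png"),((350,275,420,330),(145,245,210,295)),.75,35)
E
```

```text
side0.png [15137] ((379.79705810546875, 306.3815002441406), (43.750423431396484, 19.815284729003906), 53.19087219238281)
scene0.png [15958     5] ((179.1394500732422, 273.0726623535156), (15.925323486328125, 44.85260009765625), 70.2188949584961)
before 3 [ 6.3186e+02 -1.8751e+02  1.6530e+01  2.0000e-01] 23.85
  tilt [ 6.3182e+02 -1.8753e+02  1.6510e+01  2.1000e-01  0.0000e+00 -2.0000e-02] 22.94
before 5 [ 6.3179e+02 -1.8744e+02  1.7300e+01  2.1000e-01] 32.25
  tilt [ 6.3176e+02 -1.8747e+02  1.7430e+01  2.2000e-01  3.0000e-02 -3.0000e-02] 29.89
full_s7.png [9735    1] ((384.1029052734375, 301.9865417480469), (44.556697845458984, 19.755369186401367), 25.659236907958984)
full_s8.png [17167] ((176.75001525878906, 268.0833740234375), (18.620485305786133, 43.60493469238281), 45.0)
after 3 [ 636.63 -189.51   34.1     0.81] 32.67
  tilt [ 6.3659e+02 -1.8935e+02  3.3900e+01  8.1000e-01 -8.0000e-02 -1.0000e-02] 29.45
after 5 [ 636.69 -189.48   34.89    0.82] 40.54
  tilt [ 6.3668e+02 -1.8926e+02  3.4780e+01  8.1000e-01 -8.0000e-02 -2.0000e-02] 37.07
```

The fitted rise is 17.6 mm (17.5 expected), so the clip's middle is about 32.6 mm high. It is about 5 mm from the pin axis and about 66 mm ahead of the grip, and nothing touches the gripper. Handing in.

```bash
python3 -c "
from station import ticket
print(ticket.finish_job())"
```

```text
the job is handed in; nothing more can be done
None
```

The orange clip is off its pin and resting on the wedge's level part, with the wedge lying flat and released; I handed the job in at about 9.7 s of the 48 s allowed. No verdict was reported.

**What I did:** I picked the smallest of the three blue wedges by its black grip, turned it about 137°, and set it down astride the yellow line. I then slid it forward about 117 mm until the clip came free, opened the gripper and backed away.

**Last checks:**

| Check | Measured | Required |
|---|---|---|
| Clip rise | 17.6 mm | 17.5 mm nominal |
| Height of clip middle | about 32.6 mm | 31.2–45 mm |
| Clip middle to pin axis | about 5 mm | under 25 mm |
| Clip middle ahead of grip | about 66 mm | 40–100 mm |

- **Clip tilt:** a tilted fit showed at most about 0.08 rad, but the fit was hardly better than a level one.
- **Release:** the wrist force after backing off was about 0.
- **Steel clip:** nothing went near the bare-metal clip, but I did not re-measure it.

**Disagreements:**
- **Clip position:** an early single-view estimate put the clip about 12 mm past the pin because I assumed its frame top too high. The two-view fits gave about 5 mm.
- **Failed fit:** the first silhouette fit of the freed clip failed because of bad colour segmentation; I redid it.
- **Clip turned:** the freed clip sits turned about 35° from its original heading, which the task does not limit.

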